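# Run a batch of filter blocks through the sprung test cradle

### The job

With the cradle's dial turned to 0, load every filter block lying on the bench into a bay of its own: press the bay's spring-loaded fork back and slip the block in, flat on the bay floor, before the fork closes, so that it is clamped squarely between fork and near stop. When all are clamped, turn the dial to 3, leave it there for two seconds and turn it back to 0. Then take the blocks out again and lay them flat on the bench in front of the cradle, clear of it, and leave the loose adapter, the pry stick and the antenna foot where they are.

Things in the scene. Friction and masses are not known exactly. Their poses are not given: they have to be found in the camera images.
- cradle: Sprung test cradle fixed to the bench, turned differently each time: aluminium plate 120 x 196 x 10 mm with three bays side by side, a housing bar (34 mm high) behind and a dial at the right. Origin on the bench under the middle bay's centre; x points along the bays, away from the robot, y across them to the left. Plate: x -44 to +76, y -130 to +66 mm; bar from x +52 mm. In front means the -x side.
- bay0 (a point): Left bay. Point on its floor (10 mm above the bench) under a clamped block's centre; axes as the cradle's. The block lies along x, body from x -30 to +30 mm, centre 9 mm above this point. At the near end (x -38 to -30 mm) is a fixed stop, 8 mm high above the floor; at the far end a sprung fork. No side walls.
- bay1 (a point): The same point of the middle bay; bays are 46 mm apart. In each bay the fork is two upright prongs, 34 mm high above the floor; prongs and stop stand 5 to 14 mm either side of the bay's middle line, with an open notch between them for the block's coax stubs.
- bay2 (a point): The same point of the right-hand bay, the one next to the dial.
- fork0 (a joint): How far bay0's fork is pressed back along x, m: 0 at rest (its face at x +20 mm, leaving a gap of 50 mm, 10 mm too short for a block), 0.010 with a block clamped, 0.020 fully back. A spring shuts it at once: 3.2 N at rest, 5 N at 0.010, 6.8 N at 0.020. The end of a held block, raised just over the near stop, can press it back.
- fork1 (a joint): The same for the fork of bay1.
- fork2 (a joint): The same for the fork of bay2.
- knob (a joint): Dial angle, rad, growing clockwise seen from above: mark 0 (the long mark) at 0.0, then marks 1, 2, 3, 4 every 0.4 rad, so 3 is at 1.2; mark 2 points along the cradle's +x. Range -0.05 to 1.65; friction of about 0.04 N m holds it where it is left. Starts anywhere between marks 1 and 4.
- dial_grip (a point): Middle of the dial's black grip bar, on the turning axis, 31 mm above the bench. The bar is 30 long, 10 thick, 20 mm high (21 to 41 mm above the bench) on a round skirt of 30 mm diameter; x runs along the bar to the end with the white pointer line. The axis is at cradle x +20, y -95 mm, 49 mm right of bay2's middle line.
- filter0_mid (a point): Centre of a filter block (half-way up): pale milled block, body 22 wide, 60 long, 18 mm high and a gold coax stub 6 mm thick standing out 8 mm at each end, about 0.07 kg; two or three such blocks are there, all alike. The y axis runs along the block's length. Grasp it across its 22 mm width; either end may face the fork.
- filter1_mid (a point): Centre of a filter block (half-way up): pale milled block, body 22 wide, 60 long, 18 mm high and a gold coax stub 6 mm thick standing out 8 mm at each end, about 0.07 kg; two or three such blocks are there, all alike. The y axis runs along the block's length. Grasp it across its 22 mm width; either end may face the fork.
- filter2_mid (a point): Centre of a filter block (half-way up): pale milled block, body 22 wide, 60 long, 18 mm high and a gold coax stub 6 mm thick standing out 8 mm at each end, about 0.07 kg; two or three such blocks are there, all alike. The y axis runs along the block's length. Grasp it across its 22 mm width; either end may face the fork.
- loose_adapter: Loose brass barrel adapter, 9 x 24 x 8 mm, lying left of the cradle; leave it alone. Origin under its centre.
- pry: Flat blue pry stick, 13 x 103 x 9 mm, near the front edge of the bench; leave it alone. Origin under its centre.
- foot: Black round antenna foot, 35 mm wide, 37 mm high, with a threaded stud, right of and behind the cradle; leave it alone. Origin under its centre.
- poster_board: Fixed poster board, 450 mm wide along its y axis, 5 mm thick, 545 mm high, standing to the left behind the dark blue box and leaning back a little; origin at the middle of its foot, so its right-hand end is 225 mm from it along -y. Tall: keep the gripper clear of it.
- filter0: The same block as filter0_mid; origin under its centre.
- filter1: The same block as filter1_mid; origin under its centre.
- filter2: The same block as filter2_mid; origin under its centre.
There are look-alikes about, which are no part of the job. Leave any purple look-alike of the filter0 alone.

How it is judged:
By the outcome, as a careful person would: the job done as asked, in the order asked, and still so for the second after the job is handed in, with the robot touching nothing.
Of filter0, filter1, filter2 only 2 to 3 are there at a start; the rules pass over those that are not, and their reading is None.
At some moment in a run one of filter0, filter1, filter2 may be knocked a few centimetres aside while the robot is not near it.
Once in a run the grip may slacken for a moment while it holds something.
It also fails if it takes over 210 s, if anything falls off the work surface, if the arm or the gripper's body presses on something with over 40 N, if the wrist force passes 120 N, or if a joint passes its speed limit or range.

### The arm

A 7-joint arm with a two-finger parallel gripper is mounted at the origin on a cart in front of the work surface, level with it; the furniture and walls round the work are solid. World frame = base frame: x ahead of the robot, y to its left, z up, the work surface at z = 0. Lengths are in m, angles in rad, forces in N, time in s.
With the tool pointing down it reaches from about 0.425 to 0.825 m from the base axis. Payload 3.6 kg.
Tool frame: the origin (TCP) lies where the fingers leave the gripper's body, on its centre line; the fingertips stand 73 mm ahead of it and the grasp point (between the pads) lies 54 mm ahead of it; z points along the fingers, y is the line along which they close (so a half turn about z gives the same grasp; the last joint's range is limited). The gripper opens to 85 mm and grips with 20 to 120 N. Pads are 22 mm wide; open, the fingers measure 114 mm over their backs; the gripper's body (76 mm by 85 mm) begins 54 mm behind the grasp point. The pads swing forward as they close: fully open they stand 13 mm farther back than shut.
Start: joints at [1.292, 0.615, -0.013, 1.423, 0.008, 1.103, -0.04], TCP at [0.162, -0.629, 0.304] pointing down, gripper open.
Joint ranges: [-3.12, 3.12], [-0.3, 2.06], [-1.34, 1.32], [0.26, 2.42], [-1.36, 4.5], [0.01, 1.98], [-2.84, 2.84]. Speed limits (rad/s): [2.79, 2.79, 3.14, 3.14, 3.14, 3.14, 3.14].

### API

Orientations are given as a unit quaternion [x, y, z, w].
In Python, from station import arm, snapshot, camera_info, ticket gives the robot as it stands. Calls block until the motion is done:
- arm.movep(position, orientation): joint-space move of the TCP to a pose.
- arm.line_to(position, velocity=0.15, ori=None): straight line of the TCP; ori=None keeps the orientation; velocity is the mean speed in m/s.
- arm.move_j(angles): joint-space move.
- arm.move_gripper(opening, effort=None): opening from 0.0 (shut) to 1.0 (fully open); effort is the grip in N (None keeps the last); returns when the fingers have stopped.
- arm.pause(seconds).
- arm.ik(position, orientation): joint angles nearest the present ones, or None.
- snapshot(name): name is "scene" or "side" or "wrist"; returns the picture (420x560x3 uint8, blue, green, red); there is no depth.
- camera_info(name): a dict with "fx", "fy", "cx", "cy" (pixels), "dist_coeffs" ([k1, k2, p1, p2, k3] as OpenCV has them; the pictures are not rectified), "R" (3x3) and "t" (3): a world point X has camera coordinates R X + t; the wrist camera has in their place "T_tool_cam" (4x4, takes a point from camera to tool coordinates, whose origin is the TCP and whose axes are the flange's). Camera axes: x right, y down, z forward; pixel columns grow to the right and rows downward; lengths in m; the calibration is good to about 2 mm. A picture is of the moment at which its call begins: read the wrist's pose just before it. camera_info takes no time and is no camera call.
A pose or a line that the arm cannot do raises arm.MotionError and nothing moves.
- ticket.finish_job(): hands the job in; it is judged then, once.
Readings, each from a call of its own:
- arm.read_time(): time.
- arm.read_joint_positions(): joint angles.
- arm.read_dq(): joint speeds.
- arm.read_effort(): joint torques, N m.
- arm.read_tool_pos(): TCP position.
- arm.read_eef_rot(): TCP orientation.
- arm.read_ft_force(): force on the tool from outside, world axes, zero at the start.
- arm.read_wrist_torque(): the same for the moment, N m.
- arm.read_opening(): opening from 0.0 (shut) to 1.0 (fully open).
- arm.read_finger_force(): force on a finger pad.
Only numpy, scipy, OpenCV 4.12 (cv2) and the standard library are available. Lean on these libraries where they do the work, as an engineer would, in place of code of your own. Each camera call takes 0.05 s, during which the arm holds its last target. There are 200 camera calls.

## Working session

There is one attempt and no reset: what is moved stays moved. The work goes in short steps, each a Python script; the robot and the scene stay as the last script left them, time stands still between calls to the robot, and variables do not carry over. Pictures are saved under pics/ and viewed, at most 17 in all, crops included, and the job is handed in when it is done.

```bash
ls; mkdir -p pics; python3 - <<'E'
from station import *
import cv2
for n in ("scene","side"):
    cv2.imwrite(f"pics/{n}0.png",cv2.resize(snapshot(n),(800,600)))
    c=camera_info(n);print(n,c)
print(camera_info("wrist"));print(arm.read_tool_pos(),arm.read_eef_rot(),arm.read_time())
E
```

```text
pics
scene {'fx': 510.5302911340662, 'fy': 510.5302911340662, 'cx': 271.44560236227056, 'cy': 205.94053133742332, 'dist_coeffs': array([0.06628896, 0.        , 0.        , 0.        , 0.        ]), 'R': array([[ 0.69223994, -0.72163976,  0.00631841],
       [-0.55855832, -0.54130532, -0.62849117],
       [ 0.4569644 ,  0.43153749, -0.77779106]]), 't': array([-0.47923192,  0.09785   ,  1.20796433])}
side {'fx': 432.663254886466, 'fy': 432.663254886466, 'cx': 282.9012274821129, 'cy': 213.65865018778888, 'dist_coeffs': array([-0.01238214,  0.        ,  0.        ,  0.        ,  0.        ]), 'R': array([[-0.99869165, -0.04959311, -0.01247019],
       [-0.00977473,  0.42449765, -0.90537628],
       [ 0.05019399, -0.90406984, -0.42442702]]), 't': array([0.35794638, 0.19505883, 0.71872486])}
{'fx': 292.64358116724264, 'fy': 292.64358116724264, 'cx': 278.6763438183836, 'cy': 207.9342365122626, 'dist_coeffs': array([-0.00909509,  0.        ,  0.        ,  0.        ,  0.        ]), 'T_tool_cam': array([[-2.97056294e-04, -9.44472917e-01, -3.28589137e-01,
         8.34420908e-02],
       [ 9.99999955e-01, -2.63719969e-04, -1.46017951e-04,
        -1.25509981e-03],
       [ 5.12544829e-05, -3.28589165e-01,  9.44472952e-01,
        -7.03672421e-02],
       [ 0.00000000e+00,  0.00000000e+00,  0.00000000e+00,
         1.00000000e+00]])}
[ 0.16184309 -0.62898375  0.30280944] [ 9.92078930e-01  1.25610398e-01 -1.65749924e-04 -1.18181612e-03] 0.1
```

View pics/scene0.png

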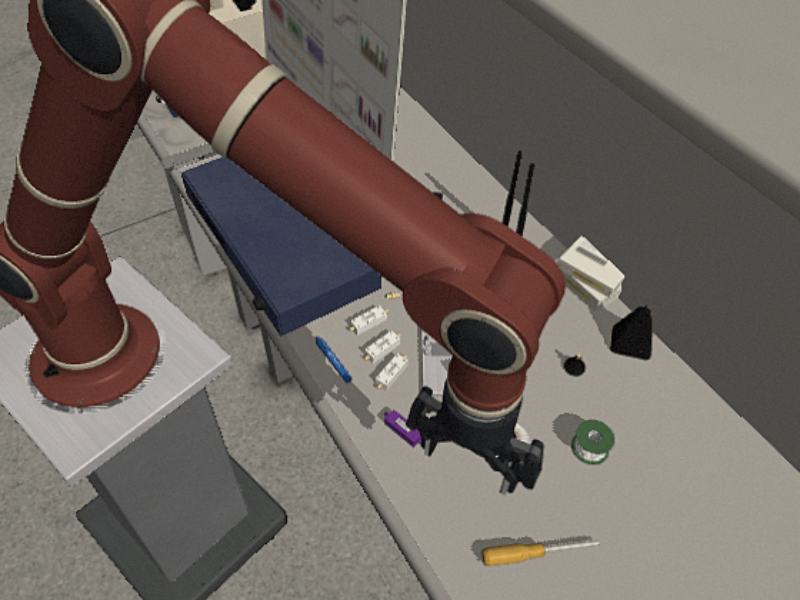

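View pics/side0.png

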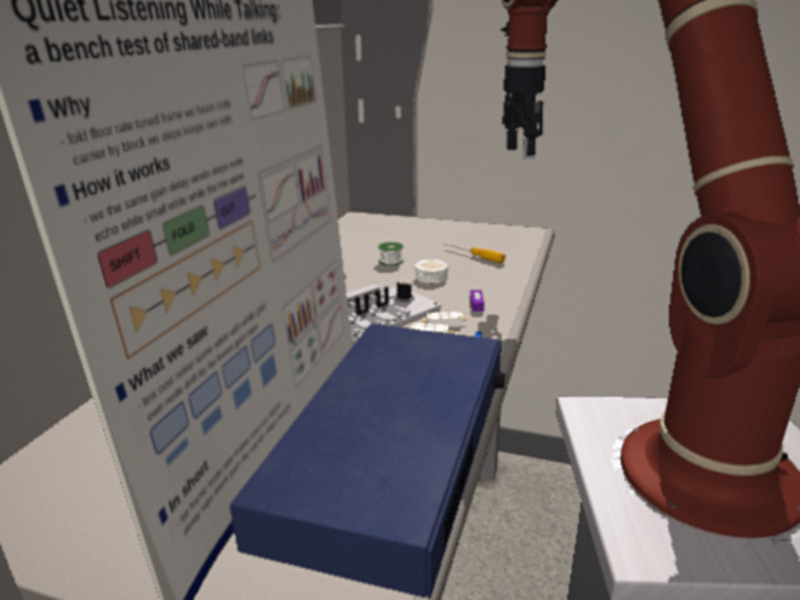

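The scene shows three pale blocks at about (368,320), (382,346) and (391,371). The cradle, near (435,355), is mostly hidden by the arm. The purple decoy is at (403,427), the pry stick at (333,358) and the adapter at (393,295). I'll compute rough positions and go over the cradle.

```bash
cat > h.py <<'E'
from station import *
import numpy as np, cv2
from scipy.spatial.transform import Rotation as Ro
def campose(n):
    c=camera_info(n)
    if n=="wrist":
        T=np.eye(4);T[:3,:3]=Ro.from_quat(arm.read_eef_rot()).as_matrix();T[:3,3]=arm.read_tool_pos()
        M=T@c["T_tool_cam"]; return c,M[:3,:3],M[:3,3]
    R=np.array(c["R"]);return c,R.T,-R.T@np.array(c["t"])
def K(c): return np.array([[c["fx"],0,c["cx"]],[0,c["fy"],c["cy"]],[0,0,1.]])
def ground(px,z,P):
    c,R,o=P
    u=cv2.undistortPoints(np.array(px,float).reshape(-1,1,2),K(c),c["dist_coeffs"]).reshape(-1,2)
    d=np.c_[u,np.ones(len(u))]@R.T
    return o+d*((z-o[2])/d[:,2])[:,None]
def proj(X,P):
    c,R,o=P
    return cv2.projectPoints((np.atleast_2d(X)-o)@R,np.zeros(3),np.zeros(3),K(c),c["dist_coeffs"])[0].reshape(-1,2)
# tool pointing down, closing line (tool y) at world angle a
def down(a):
    y=np.array([np.cos(a),np.sin(a),0]);z=np.array([0,0,-1.]);x=np.cross(y,z)
    return Ro.from_matrix(np.c_[x,y,z]).as_quat()
E
python3 - <<'E'
from h import *
P=campose("scene")
for n,p in dict(f0=(368,320),f1=(382,346),f2=(391,371),ad=(393,295),cr=(430,350),purple=(403,427),pry=(333,358),boxc=(380,285),foot=(574,368)).items():
    print(n,ground([np.array(p)*.7],.015,P)[0].round(3))
R=Ro.from_quat(arm.read_eef_rot()).as_matrix();print(R.round(2))
E
```

```text
f0 [ 0.352 -0.28   0.015]
f1 [ 0.33  -0.335  0.015]
f2 [ 0.305 -0.379  0.015]
ad [ 0.421 -0.273  0.015]
cr [ 0.379 -0.397  0.015]
purple [ 0.245 -0.461  0.015]
pry [ 0.257 -0.294  0.015]
boxc [ 0.421 -0.241  0.015]
foot [ 0.514 -0.586  0.015]
[[ 0.97  0.25 -0.  ]
 [ 0.25 -0.97  0.  ]
 [-0.   -0.   -1.  ]]
```

```bash
python3 - <<'E'
from h import *
q=down(np.radians(-110))
arm.movep([0.36,-0.38,0.33],q)
P=campose("wrist");im=snapshot("wrist");cv2.imwrite("pics/w1raw.png",im);cv2.imwrite("pics/w1.png",cv2.resize(im,(800,600)))
np.savez("w1.npz",R=P[1],o=P[2])
print(arm.read_tool_pos(),arm.read_joint_positions(),arm.read_time())
E
```

```text
[ 0.35912122 -0.38132629  0.32991436] [ 0.69771137  0.39242109  0.10800307  1.75178243 -0.04786365  0.99978305
 -1.0986177 ] 1.3667
```

View pics/w1.png

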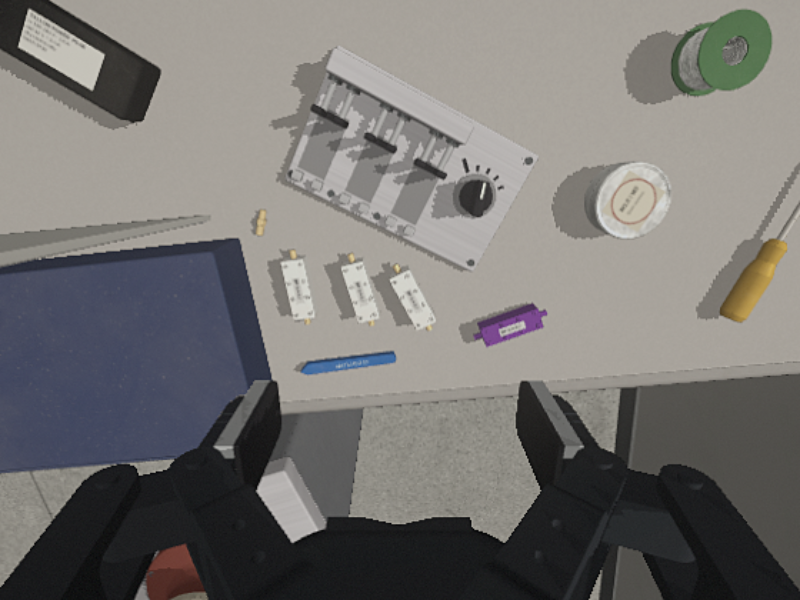

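The wrist view shows everything. The plate corners are at about near-left (281,181), near-right (470,271) and far-right (537,157), and the dial at (476,196). The blocks are at (297,288), (360,290) and (412,298), with the adapter at (261,221). Next I'll measure the frames.

```bash
python3 - <<'E'
from h import *
z=np.load("w1.npz");P=(camera_info("wrist"),z["R"],z["o"]);im=cv2.imread("pics/w1raw.png");s=.7
c=ground(np.array([(281,181),(470,271),(537,157)])*s,.010,P)[:,:2]
print(c.round(4),np.linalg.norm(c[0]-c[1]),np.linalg.norm(c[2]-c[1]))
ya=np.degrees(np.arctan2(*(c[0]-c[1])[::-1]));xa=np.degrees(np.arctan2(*(c[2]-c[1])[::-1]));print(ya,xa)
g=im.astype(int);hsv=cv2.cvtColor(im,cv2.COLOR_BGR2HSV)
m=((hsv[...,2]>200)).astype(np.uint8)
m[:int(245*s)]=0;m[int(345*s):]=0;m[:,:int(270*s)]=0;m[:,int(445*s):]=0
print(np.percentile(hsv[int(245*s):int(345*s),int(270*s):int(445*s),2],[10,50,80,90,99]))
m=cv2.morphologyEx(m,cv2.MORPH_CLOSE,np.ones((5,5)))
for k in cv2.findContours(m,0,2)[0]:
    if cv2.contourArea(k)<100: continue
    W=ground(k.reshape(-1,2),.018,P)[:,:2];r=cv2.minAreaRect((W*1000).astype(np.float32));b=cv2.boxPoints(r)
    print(np.round(r[0],1),np.round(r[1],1),r[2],np.round(k.reshape(-1,2).mean(0)/s))
for n,p,h in (("boxtop",(240,240),.05),("boxbase",(243,258),0),("adapter",(261,222),.006),("dial",(474,193),.041)): print(n,ground([np.array(p)*s],h,P)[0].round(4))
E
```

```text
[[ 0.4501 -0.3018]
 [ 0.3107 -0.4375]
 [ 0.3908 -0.5239]] 0.19448216626398737 0.11778093731676502
44.229519762711995 -47.190897412754005
[125. 169. 185. 211. 217.]
[ 306.1 -375.9] [72.9 20.9] 7.607547283172607 [412. 297.]
[ 330.9 -331.2] [21. 73.] 84.62984466552734 [359. 289.]
[ 353.8 -275.9] [20.9 72.8] 77.14584350585938 [297. 285.]
boxtop [ 0.4169 -0.2594  0.05  ]
boxbase [ 0.3969 -0.2326  0.    ]
adapter [ 0.4229 -0.267   0.006 ]
dial [ 0.3846 -0.4581  0.041 ]
```

```bash
cat >> h.py <<'E'
import json,os
def cr():
    o=json.load(open("cr.json"));a=o["a"];return np.array(o["O"]),a
def w(x,y,z=0):  # cradle -> world
    O,a=cr();return np.array([O[0]+x*np.cos(a)-y*np.sin(a),O[1]+x*np.sin(a)+y*np.cos(a),z])
def look(name,view=True):
    P=campose("wrist");im=snapshot("wrist");cv2.imwrite(f"pics/{name}raw.png",im);np.savez(name+".npz",R=P[1],o=P[2])
    cv2.imwrite(f"pics/{name}.png",cv2.resize(im,(800,600)));return im,P
def load(name):
    z=np.load(name+".npz");return cv2.imread(f"pics/{name}raw.png"),(camera_info("wrist"),z["R"],z["o"])
E
python3 - <<'E'
from h import *
a=np.radians(-46.3);R=np.array([[np.cos(a),-np.sin(a)],[np.sin(a),np.cos(a)]])
c=np.array([[0.4501,-0.3018],[0.3107,-0.4375],[0.3908,-0.5239]]);l=np.array([[-.044,.066],[-.044,-.13],[.076,-.13]])
O=(c-l@R.T);print(O);O=O.mean(0);json.dump(dict(O=list(O),a=a),open("cr.json","w"))
p=w(.01,-.045,.23);print(p)
arm.movep(p,down(a-np.pi/2));look("w2");print(arm.read_joint_positions(),arm.read_tool_pos(),arm.read_time())
E
```

```text
[[ 0.43278299 -0.37920879]
 [ 0.43508456 -0.37949584]
 [ 0.43227867 -0.37913978]]
[ 0.40775737 -0.41760085  0.23      ]
[ 0.64159218  0.59596781  0.1909805   1.71578557 -0.14266866  0.84200414
 -1.48326332] [ 0.40709381 -0.41863438  0.23111778] 1.9583
```

View pics/w2.png

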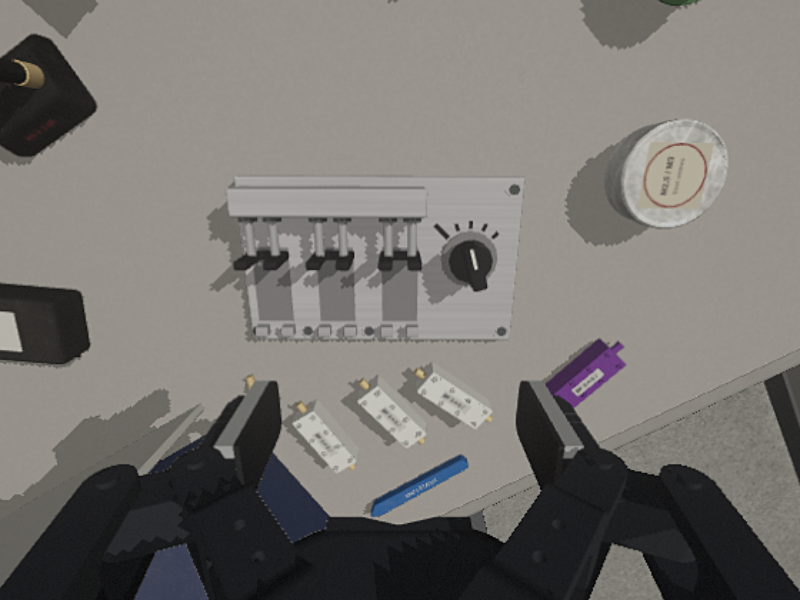

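The plate corners are at near-left (248,339), near-right (513,340) and far-right (525,178). The dial is at about (470,262), with marks 0 to 4 from (442,230) to (495,235). I need a zoom on the dial to read the pointer.

```bash
python3 - <<'E'
from h import *
im,P=load("w2")
cv2.imwrite("pics/w2d.png",cv2.resize(im[145:215,295:370],(750,700)[:2],interpolation=cv2.INTER_CUBIC)[:600])
c=ground(np.array([(248,339),(513,340),(525,177.5)])*.7,.010,P)[:,:2]
a=np.arctan2(*(c[0]-c[1])[::-1])-np.pi/2,np.arctan2(*(c[2]-c[1])[::-1]);print(np.degrees(a),np.linalg.norm(c[0]-c[1]),np.linalg.norm(c[2]-c[1]))
a=.6*a[0]+.4*a[1];R=np.array([[np.cos(a),-np.sin(a)],[np.sin(a),np.cos(a)]])
l=np.array([[-.044,.066],[-.044,-.13],[.076,-.13]]);O=(c-l@R.T);print(O,np.degrees(a))
O=O.mean(0);json.dump(dict(O=list(O),a=a),open("cr.json","w"))
for y in (.046,0,-.046):
  print(proj([w(-.034,y+.005,.018),w(-.034,y-.005,.018),w(.02,y+.005,.044),w(.02,y-.005,.044)],P).round(1).tolist())
print(proj([w(.02,-.095,.041),w(.02,-.095,.012)],P))
E
```

```text
[-46.54008252 -44.96994209] 0.2021145769459391 0.11950919807484726
[[ 0.43639962 -0.37980184]
 [ 0.43047497 -0.38245637]
 [ 0.43153361 -0.38072511]] -45.912026349226814
[[187.5, 233.2], [197.0, 233.1], [172.6, 190.6], [183.6, 190.5]]
[[231.1, 232.9], [240.6, 232.9], [223.2, 190.2], [234.2, 190.1]]
[[274.8, 232.7], [284.3, 232.6], [273.8, 189.9], [284.8, 189.8]]
[[332.75839027 188.6111666 ]
 [327.72528463 180.94039332]]
```

View pics/w2d.png

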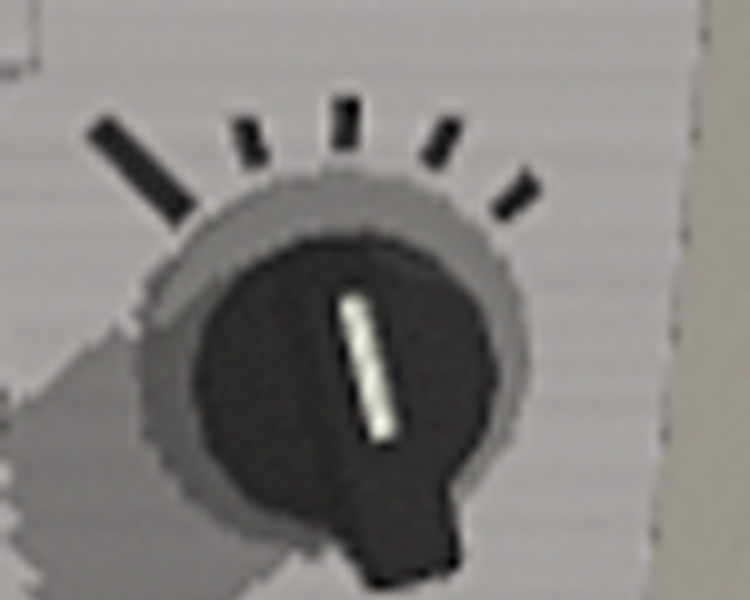

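```bash
cat >> h.py <<'E'
def aim(x,y,z,rel,go="line",v=.15):
    """TCP to cradle x,y, world height z, tool x at angle rel from cradle x"""
    q=down(cr()[1]+rel-np.pi/2); p=w(x,y,z)
    if go=="line": arm.line_to(p,v,q)
    else: arm.movep(p,q)
def dial(th0,th1,back=True):
    """grip bar at dial angle th0, turn to th1 (list), release"""
    aim(.02,-.095,.16,.8-th0,"j"); arm.move_gripper(.27); aim(.02,-.095,.097,.8-th0)
    arm.move_gripper(0,30)
    print("grip",arm.read_opening(),arm.read_finger_force())
    for t,hold in th1:
        j0=np.array(arm.read_joint_positions()); j=np.array(arm.ik(w(.02,-.095,.097),down(cr()[1]+.8-t-np.pi/2)))
        print("dj",(j-j0).round(3)); n=int(abs(j-j0).max()/.15)+1
        for k in range(1,n+1): arm.move_j(list(j0+(j-j0)*k/n))
        arm.pause(hold); print(t,arm.read_ft_force(),arm.read_wrist_torque(),arm.read_time())
    arm.move_gripper(.27); arm.pause(.2); p=arm.read_tool_pos(); arm.line_to([p[0],p[1],.17],.15)
E
python3 - <<'E'
from h import *
im,P=load("w2")
g=ground([(330.2,174.5),(333.5,188.5)],.0412,P);d=g[0]-g[1];print(np.linalg.norm(d),g)
th=.8-(np.arctan2(d[1],d[0])-cr()[1]);print("theta",th,w(.02,-.095))
dial(th,[(0,.2)])
aim(-.02,-.06,.25,0,"j");look("w3");print(arm.read_time())
im=cv2.imread("pics/w3raw.png")
E
```

```text
0.013603452862700548 [[ 0.38989772 -0.46884421  0.0412    ]
 [ 0.37813417 -0.46201246  0.0412    ]]
theta 0.5248332926359242 [ 0.3784821  -0.46145728  0.        ]
grip 0.10635703966912381 33.46024453639984
dj [ 0.085 -0.001 -0.139 -0.003  0.18   0.002  0.362]
0 [ 0.40595743 -3.55332184  2.23329879] [-0.74681704  0.03352806 -0.03650429] 4.7917
6.6583
```

View pics/w3.png

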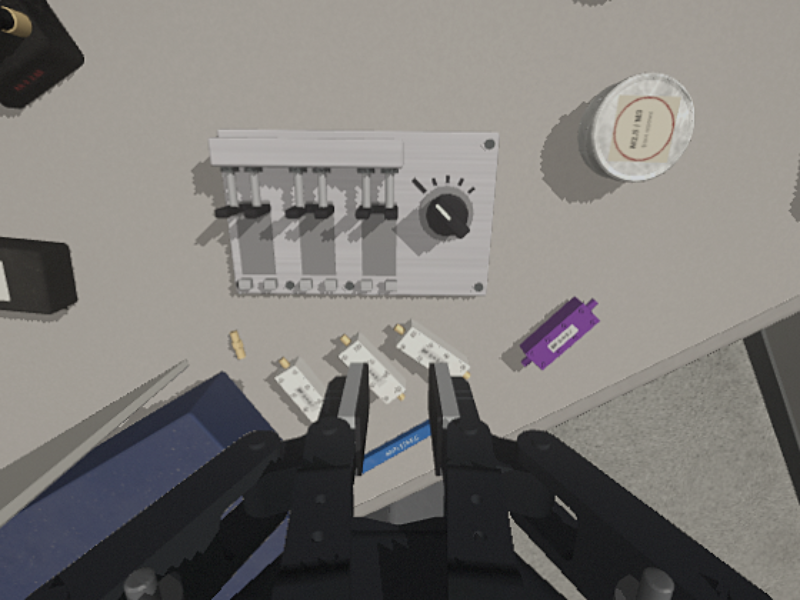

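The dial's pointer line, from (438,207) to (450,219), lies along mark 0. Now I'll pick the right-hand block and bring it over bay 2.

```bash
cat >> h.py <<'E'
def pick(x,y,ang,zt=.075):
    q=down(ang-np.pi/2); arm.movep([x,y,.15],q); arm.move_gripper(.45); arm.line_to([x,y,zt],.12)
    arm.move_gripper(0,60); arm.line_to([x,y,.16],.15)
    print("held",arm.read_opening(),arm.read_finger_force(),arm.read_time())
E
python3 - <<'E'
from h import *
im,P=load("w3")
s=im[int(200*.7):int(225*.7),int(432*.7):int(456*.7)];g=s.min(2);ys,xs=np.where(g>150)
G=ground(np.c_[xs+int(432*.7),ys+int(200*.7)],.0412,P)[:,:2];vx,vy,_,_=cv2.fitLine(G.astype(np.float32),cv2.DIST_L2,0,.01,.01).ravel()
print("theta",len(xs),(.8-np.arctan2(vy,vx)+cr()[1])%np.pi)
pick(.3061,-.3759,np.radians(7.6))
aim(-.016,-.046,.16,0,"j"); look("w4"); print(arm.read_opening(),arm.read_time())
E
```

```text
theta 34 0.036921084
held 0.23966672750738677 59.17086660861969 9.525
0.2395895756085137 10.3
```

View pics/w4.png

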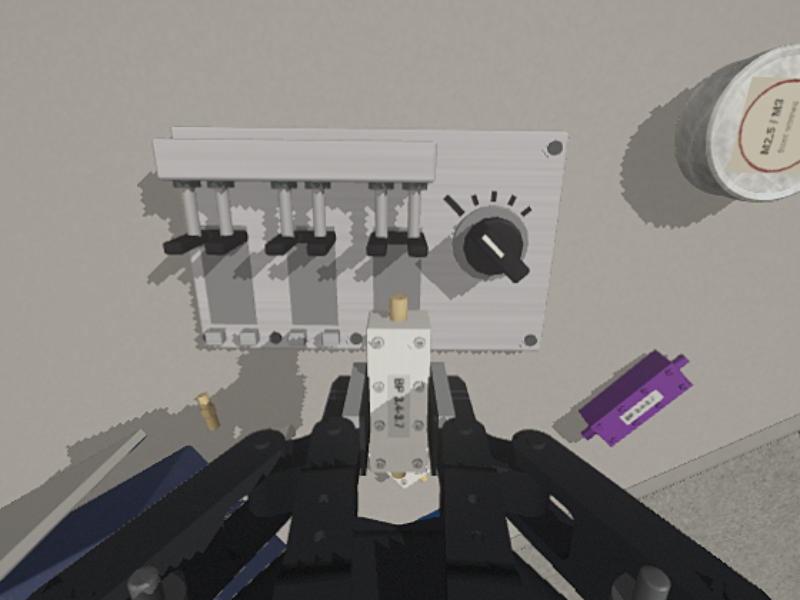

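```bash
python3 - <<'E'
from h import *
im,P=load("w4");s=1/.7
t=np.array(arm.read_tool_pos());print(t)
c,sn=np.cos(cr()[1]),np.sin(cr()[1])
O,_=cr();d=t[:2]-O;print("tool cradle xy",d@[c,sn],d@[-sn,c])
zt=t[2]-.075+.018
G=ground(np.array([(370,318),(430,318),(400,297)])*.7,zt,P)[:,:2]-O
print("block far end cradle",np.c_[G@[c,sn],G@[-sn,c]].round(4), "expect x",d@[c,sn]+.03)
print((proj([w(-.034,.046,.018),w(-.034,0,.018),w(-.044,-.13,.01),w(-.044,.066,.01),w(.076,-.13,.01),w(.02,-.041,.044),w(.02,-.051,.044)],P)*s).round(1).tolist())
E
cd pics; python3 -c "
import cv2
im=cv2.imread('w4raw.png');cv2.imwrite('w4c.png',cv2.resize(im[150:255,240:320],(600,787))[:600])"
```

```text
[ 0.38708403 -0.40113405  0.15904613]
tool cradle xy -0.017343619350102882 -0.046850857964330965
block far end cradle [[ 0.0142 -0.0377]
 [ 0.0142 -0.0573]
 [ 0.0215 -0.0475]] expect x 0.012656380649897117
[[230.7, 340.8], [313.4, 340.9], [540.6, 350.8], [203.9, 350.4], [568.6, 129.0], [385.1, 257.6], [407.1, 257.6]]
```

View pics/w4c.png

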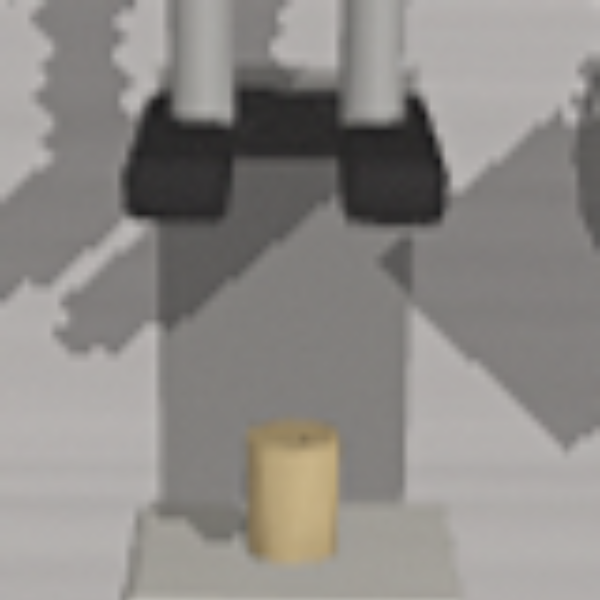

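The block is square in the grip, with its stub at x≈399. The bay 2 prong notch is at 387–408. The offset is under 1 mm, so I'll insert with pose feedback.

```bash
cat >> h.py <<'E'
def toolc():
    O,a=cr();t=np.array(arm.read_tool_pos());d=t[:2]-O;return np.array([d@[np.cos(a),np.sin(a)],d@[-np.sin(a),np.cos(a)],t[2]])
def aimc(x,y,z,v=.08,n=2):
    goal=np.array([x,y,z]);c=goal.copy()
    for i in range(n):
        aim(*c,0,"line",v if i==0 else .03); arm.pause(.1); e=goal-toolc(); c=c+e
        if abs(e).max()<4e-4: break
    return (e*1000).round(2)
def insert(y,dx,zb=.075):
    """dx: block centre minus tool, along cradle x; zb: TCP height over block bottom"""
    f=lambda: np.array(arm.read_ft_force()).round(1)
    print("pre",aimc(-.018-dx,y,zb+.045),aimc(-.018-dx,y,zb+.0215),f(),arm.read_opening())
    print("push",aimc(.0035-dx,y,zb+.0215,.05),f(),arm.read_opening())
    print("low",aimc(.0035-dx,y,zb+.0112,.05),f(),toolc().round(4))
    print("back",aimc(.0008-dx,y,zb+.0112,.03,1),f(),arm.read_opening(),arm.read_time())
E
python3 - <<'E'
from h import *
insert(-.046,.0015); look("w5")
E
```

```text
pre [ 0.39 -0.2   0.37] [-0.03  0.05 -0.01] [-0.  -0.3 -0.4] 0.24208783694063715
push [-0.22  0.02  0.2 ] [-4.3  2.8 -1.2] 0.23772222281791558
low [-0.54 -0.05 -0.02] [ 1.4 -2.4 -6.7] [ 0.0025 -0.0459  0.0862]
back [-2.84 -0.06 -0.33] [ 4.4 -3.4 -8. ] 0.24171240574982952 14.1333
```

View pics/w5.png

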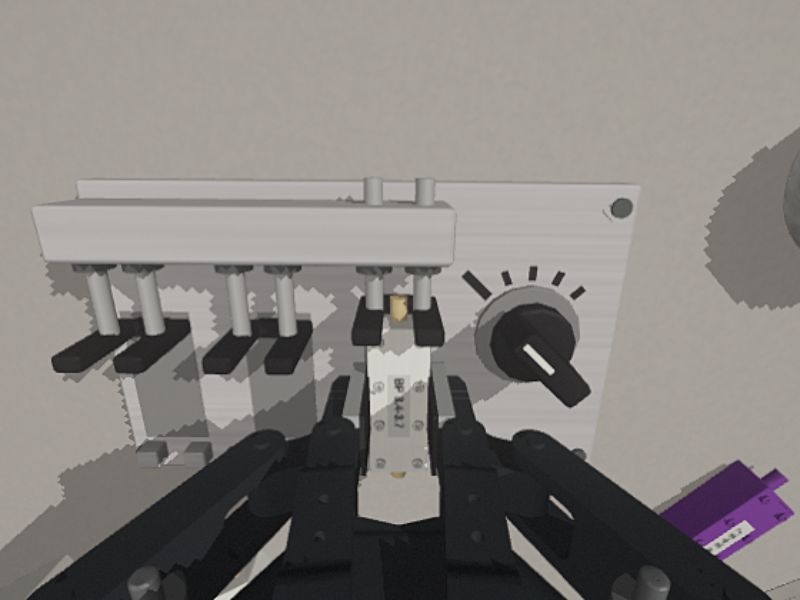

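The block's far top edge is really at row 326, because 310–326 is the end face. So the block sits 2 mm behind the tool (dx=-2 mm) and it only just cleared the stop. I'll push forward a little, press it to the floor, and let the spring close.

```bash
cat >> h.py <<'E'
def seat(y,dx,zb):
    f=lambda: np.array(arm.read_ft_force()).round(1)
    print("fwd",aimc(.004-dx,y,zb+.0125,.04),f())
    z=zb+.0115; f0=f()[2]
    while z>zb+.0065:
        aim(*(toolc()[:2]*0+[.004-dx,y]),z,0,"line",.02); arm.pause(.05)
        if f()[2]-f0>4: break
        z-=.0007
    print("floor",z,toolc().round(4),f())
    aim(.0008-dx,y,z,0,"line",.02); arm.pause(.1); print("back",toolc().round(4),f(),arm.read_opening())
def release(y):
    arm.move_gripper(.33); arm.pause(.2); t=toolc(); print("rel",np.array(arm.read_ft_force()).round(1),arm.read_opening())
    aim(t[0],t[1],.17,0,"line",.12)
E
python3 - <<'E'
from h import *
seat(-.046,-.002,.0745)
look("w6x");release(-.046);aim(-.01,-.04,.22,0,"j");look("w6");print(arm.read_time())
E
```

```text
fwd [0.09 0.07 0.11] [-3.6  3.7  1.9]
floor 0.08529999999999999 [ 0.0043 -0.0461  0.0861] [-5.2  4.7  7.4]
back [ 0.0028 -0.046   0.0861] [-2.   3.2  6.6] 0.24107676539359138
rel [-0.4  0.2  0.3] 0.32861821377567907
17.725
```

View pics/w6.png

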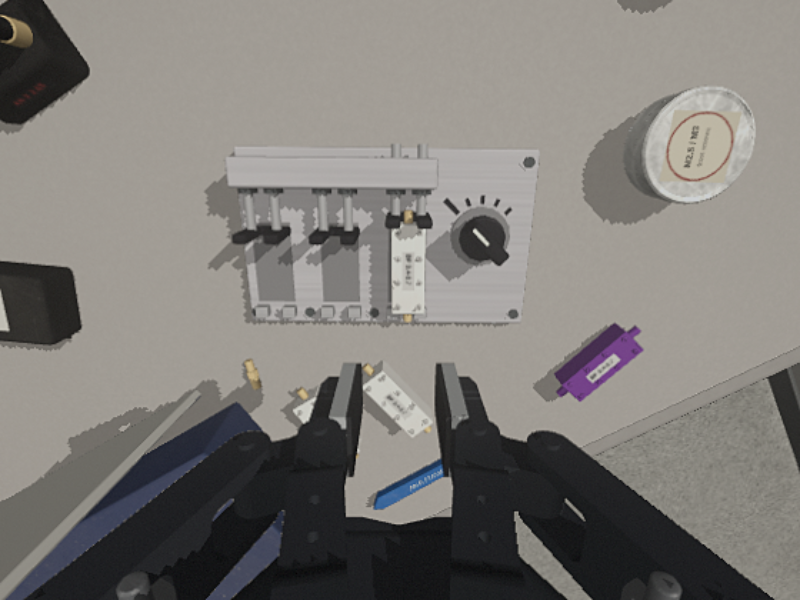

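The block is clamped in bay 2, with the fork at rows 210–227 and the block at (408,270). I'll check it numerically and locate the middle block again.

```bash
cat >> h.py <<'E'
def blocks(name,zt=.018,box=None):
    im,P=load(name);m=((im.min(2)>165)&((im.max(2).astype(int)-im.min(2))<40)).astype(np.uint8)
    if box: k=np.zeros_like(m);x0,y0,x1,y1=(np.array(box)*.7).astype(int);k[y0:y1,x0:x1]=1;m*=k
    m=cv2.morphologyEx(m,cv2.MORPH_CLOSE,np.ones((5,5)));out=[]
    for k in cv2.findContours(m,0,2)[0]:
        if cv2.contourArea(k)<150: continue
        W=ground(k.reshape(-1,2),zt,P)[:,:2]*1000;r=cv2.minAreaRect(W.astype(np.float32));(cx,cy),(a,b),t=r
        if b>a: a,b,t=b,a,t+90
        out.append(((cx/1e3,cy/1e3),(round(a,1),round(b,1)),(t+90)%180-90))
    return out
def loadbay(c,ang,y,dx=0,zb=.0755):
    pick(*c,ang); 
    aim(-.016,y,.15,0,"j"); print("open",arm.read_opening())
    print("pre",aimc(-.018-dx,y,zb+.0215),np.array(arm.read_ft_force()).round(1))
    look("held"); seat2(y,dx,zb)
def seat2(y,dx,zb):
    print("push",aimc(.005-dx,y,zb+.0215,.05),np.array(arm.read_ft_force()).round(1)); seat(y,dx,zb)
E
python3 - <<'E'
from h import *
im,P=load("w6");print((proj([w(.03,-.046,.028),w(-.03,-.046,.028),w(.038,-.046,.02),w(-.038,-.046,.02)],P)/.7).round(1).tolist())
for b in (("w6",(362,355,437,440)),("w3",(335,330,410,405))): print(blocks(b[0],.018,b[1]))
c=np.array([.3309,-.3312])-.002*np.array([np.cos(-.35),np.sin(-.35)])
loadbay(c,np.radians(-5.4),0.)
print(arm.read_time())
E
```

```text
[[407.1, 224.9], [406.5, 313.8], [406.9, 210.3], [406.2, 320.3]]
[((0.3291148681640625, -0.33089321899414065), (59.4, 21.9), -4.756401062011719)]
[((0.3291148681640625, -0.3315495300292969), (59.4, 21.6), -5.474861145019531)]
held 0.24118800610232086 59.13248062133789 20.375
open 0.23878447142463524
pre [ 0.38 -0.08  0.43] [-0.5  0.6 -1.5]
push [0.49 0.05 0.34] [-4.4  3.8  0.2]
fwd [ 0.42 -0.05  0.36] [-3.6  3.6 -2.6]
floor 0.08629999999999999 [0.0026 0.0001 0.0862] [-3.3  4.4  2.7]
back [0.001  0.0001 0.0862] [-2.1  2.5 -1.4] 0.24175688253767208
25.2333
```

View pics/held.png

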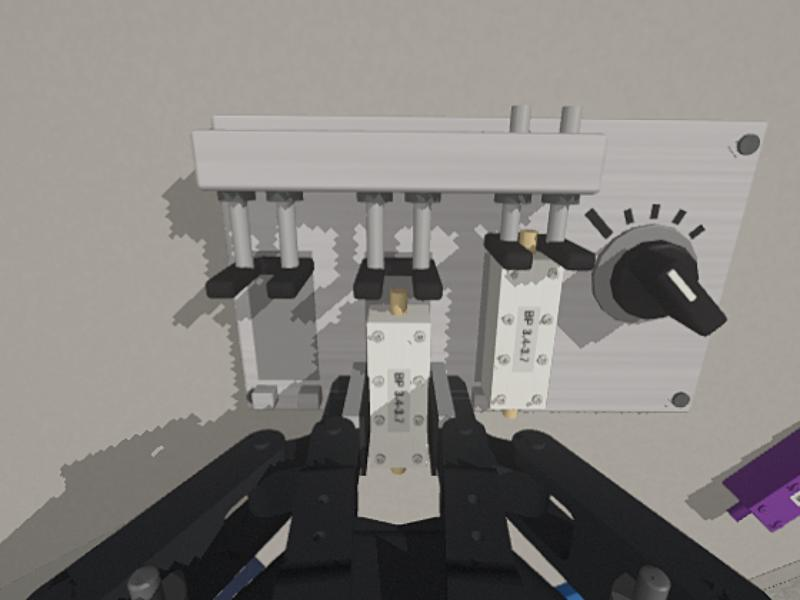

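The middle block went into bay 1's notch cleanly. I'll press it down slightly more, release it, and go on to the left block.

```bash
python3 - <<'E'
from h import *
f=lambda: np.array(arm.read_ft_force()).round(1)
aim(.003,0,.0855,0,"line",.03);arm.pause(.1);print(toolc().round(4),f())
aim(.001,0,.0855,0,"line",.03);arm.pause(.1);print(toolc().round(4),f())
release(0)
c0=np.array([.3538,-.2759])-.002*np.array([np.cos(-.35),np.sin(-.35)])
q=down(np.radians(-12.9)-np.pi/2);arm.movep([c0[0]-.01,c0[1],.22],q);im,P=look("w7")
p=proj([[*c0,.018]],P)[0]/.7;print(p)
print(blocks("w7",.018,(p[0]-60,p[1]-70,p[0]+60,p[1]+70)),c0,arm.read_time())
E
```

```text
[0.0014 0.     0.0861] [-4.3  5.   6.6]
[0.0011 0.0001 0.0861] [-3.4  3.9  5.8]
rel [0.  0.7 0.9] 0.3329657128371333
[395.1236523  267.61216667]
[((0.35037615966796876, -0.273611083984375), (96.6, 84.5), -12.966987609863281)] [ 0.35192125 -0.2752142 ] 27.9417
```

View pics/w7.png

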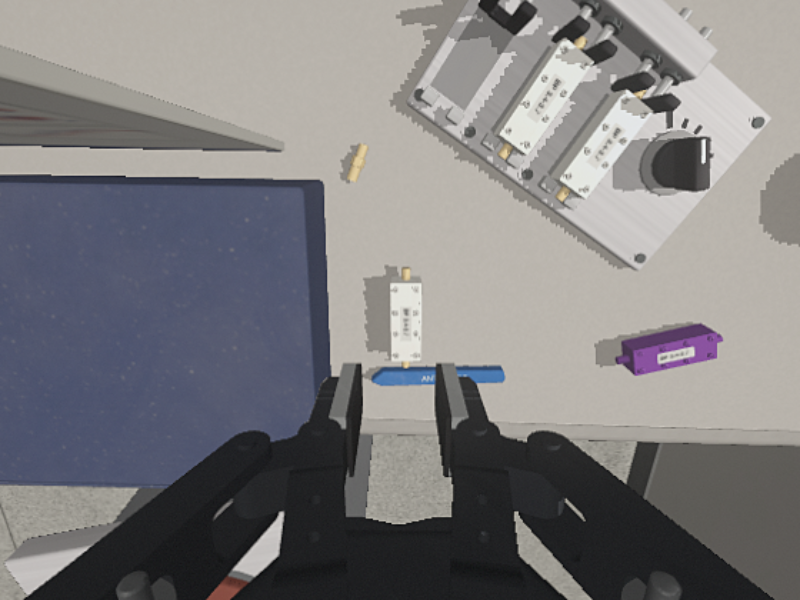

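The left block has been knocked to (405,320), next to the pry stick at row 375. I'll measure it again and pick it.

```bash
sed -i 's/def blocks(name,zt=.018,box=None):/def blocks(name,zt=.018,box=None,th=165):/;s/im.min(2)>165/im.min(2)>th/' h.py; python3 - <<'E'
from h import *
r=blocks("w7",.018,(380,272,432,365),195);print(r)
(c,sz,t)=r[0]
print(sz)
if abs(sz[0]-60)<4 and abs(sz[1]-22)<3:
    loadbay(c,np.radians(t),.046);print(arm.read_time())
    f=lambda: np.array(arm.read_ft_force()).round(1)
    aim(.003,.046,.0855,0,"line",.03);arm.pause(.1);print(toolc().round(4),f())
    aim(.001,.046,.0855,0,"line",.03);arm.pause(.1);print(toolc().round(4),f())
    release(.046);aim(-.035,-.02,.22,0,"j");look("w8");print(arm.read_time())
E
```

```text
[((0.3112315673828125, -0.2731767578125), (59.0, 20.8), -12.168495178222656)]
(59.0, 20.8)
held 0.24221077702562988 58.68084132671356 30.4
open 0.24168772128282498
pre [ 0.39 -0.06  0.43] [ 0.3  0.3 -0.8]
push [0.5  0.05 0.36] [-4.3  3.1  0.9]
fwd [ 0.38 -0.04  0.41] [-4.2  4.  -3. ]
floor 0.08629999999999999 [0.0029 0.046  0.086 ] [-3.2  3.9  1.1]
back [0.0013 0.0461 0.0861] [-1.6  0.6 -4.6] 0.24001071404919225
35.35
[0.0022 0.046  0.0855] [-4.   4.6  1.7]
[0.0014 0.046  0.0856] [-2.   1.1 -1.5]
rel [ 0.1 -0.9  0.2] 0.3287108790679661
37.8583
```

View pics/w8.png

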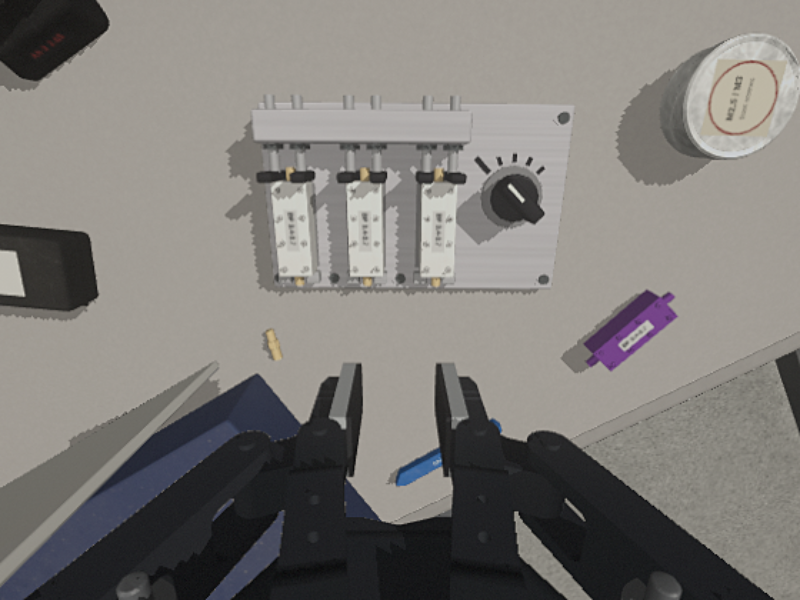

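All three blocks sit in the bays with their forks aligned at row 177. I'll press each one lightly with shut fingers to confirm it is on the floor.

```bash
python3 - <<'E'
from h import *
arm.move_gripper(0,30)
for y in (.046,0,-.046):
    aim(0,y,.125,0,"j"); aim(0,y,.107,0,"line",.08); arm.pause(.1); f0=arm.read_ft_force()[2]; z=.105; tr=[]
    while z>.092:
        aim(0,y,z,0,"line",.03); arm.pause(.04); fz=arm.read_ft_force()[2]-f0; tr.append((round(toolc()[2]*1000,1),round(fz,1)))
        if fz>8: break
        z-=.001
    print(y,tr[-6:]); aim(0,y,.125,0,"line",.1)
print(arm.read_time())
E
```

```text
0.046 [(np.float64(104.0), np.float64(-0.6)), (np.float64(103.0), np.float64(-1.2)), (np.float64(102.0), np.float64(-1.5)), (np.float64(101.0), np.float64(-1.5)), (np.float64(100.8), np.float64(4.6)), (np.float64(100.7), np.float64(9.6))]
0 [(np.float64(104.0), np.float64(-0.9)), (np.float64(102.9), np.float64(0.3)), (np.float64(101.9), np.float64(0.2)), (np.float64(101.0), np.float64(-0.4)), (np.float64(100.8), np.float64(3.8)), (np.float64(100.7), np.float64(11.4))]
-0.046 [(np.float64(104.0), np.float64(-0.9)), (np.float64(102.9), np.float64(-1.4)), (np.float64(102.0), np.float64(-0.6)), (np.float64(101.0), np.float64(-0.6)), (np.float64(100.8), np.float64(4.1)), (np.float64(100.7), np.float64(9.7))]
48.1667
```

All tops are level at 27.8 mm, so the blocks are flat and clamped. Now the dial goes to 3, holds, and comes back.

```bash
python3 - <<'E'
from h import *
def meas(n,th):
    im,P=load(n);u=proj([w(.02+.008*np.cos(.8-th),-.095+.008*np.sin(.8-th),.0412)],P)[0].astype(int);b=12
    s=im[u[1]-b:u[1]+b,u[0]-b:u[0]+b].min(2);k,l,st,ce=cv2.connectedComponentsWithStats((s>150).astype(np.uint8))
    i=1+np.argmin([np.hypot(*(c-b)) for c in ce[1:]]);ys,xs=np.where(l==i)
    G=ground(np.c_[xs+u[0]-b,ys+u[1]-b],.0412,P)[:,:2];vx,vy,_,_=cv2.fitLine(G.astype(np.float32),cv2.DIST_L2,0,.01,.01).ravel()
    d=(.8-np.arctan2(vy,vx)+cr()[1]-th+np.pi/2)%np.pi-np.pi/2+th;return len(xs),d
print(meas("w3",0),meas("w8",0))
dial(.01,[(1.2,.1)]);
aim(-.035,-.06,.22,0,"j");look("w9");print(meas("w9",1.2),arm.read_time())
E
```

```text
(34, np.float32(0.036921144)) (39, np.float32(0.020905614))
grip 0.10915760619204208 34.539034366607666
dj [-0.191  0.037  0.32   0.007 -0.399  0.059 -0.83 ]
1.2 [1.51986183 1.16522835 1.57981205] [ 0.07502866 -0.45610674  0.01267152] 51.6333
(41, np.float32(1.1881773)) 53.2333
```

View pics/w9.png

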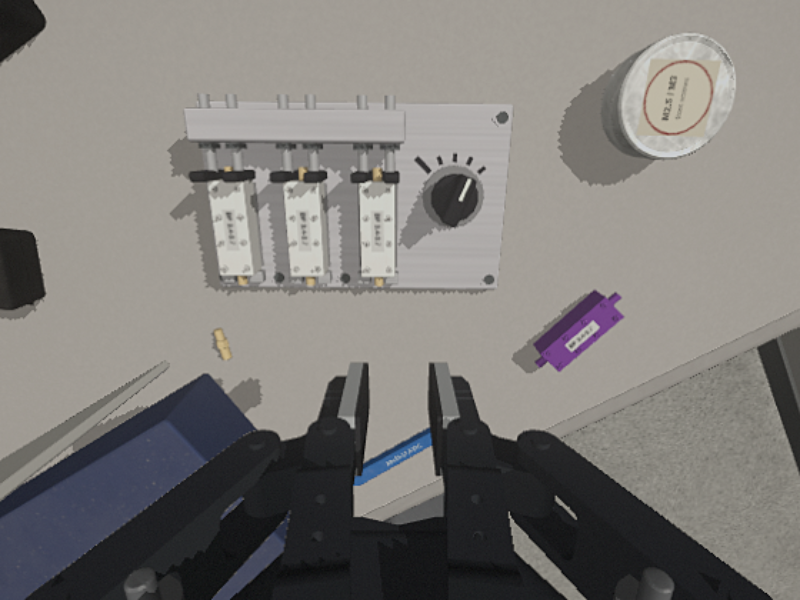

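Dial 3 reads 1.19 rad and the clamps are intact. I'll wait, turn it back to 0, and unload bay 2 first.

```bash
cat >> h.py <<'E'
def unload(y,c,ang):
    f=lambda: np.array(arm.read_ft_force()).round(1)
    aim(0,y,.15,0,"j"); arm.move_gripper(.34); aimc(0,y,.105); aimc(0,y,.0868,.05); print("at",toolc().round(4),f())
    arm.move_gripper(0,60); print("grip",arm.read_opening(),f())
    aim(.003,y,.0868,0,"line",.04); aim(.003,y,.135,0,"line",.1); aim(-.06,y,.15,0,"line",.15)
    print("held",arm.read_opening(),arm.read_finger_force(),f())
    q=down(ang-np.pi/2); arm.movep([*c,.15],q); arm.line_to([*c,.082],.12); f0=f()[2]
    z=.0785
    while z>.073:
        arm.line_to([*c,z],.03); arm.pause(.05)
        if f()[2]-f0>2.5: break
        z-=.0007
    print("down",z,arm.read_tool_pos(),f(),arm.read_opening()); arm.move_gripper(.4); arm.pause(.1); p=arm.read_tool_pos(); arm.line_to([p[0],p[1],.16],.15); print(arm.read_time())
E
python3 - <<'E'
from h import *
arm.pause(1); dial(1.19,[(-.01,.2)])
aim(-.035,-.06,.22,0,"j");im,P=look("w10")
u=proj([w(.02,-.095,.041)],P)[0].astype(int);cv2.imwrite("pics/w10d.png",cv2.resize(im[u[1]-45:u[1]+30,u[0]-45:u[0]+45],(540,450),interpolation=cv2.INTER_CUBIC))
s=im[u[1]-14:u[1]+14,u[0]-14:u[0]+14].min(2);k,l,st,ce=cv2.connectedComponentsWithStats((s>150).astype(np.uint8))
for i in range(1,k):
    ys,xs=np.where(l==i)
    if len(xs)<15: continue
    G=ground(np.c_[xs+u[0]-14,ys+u[1]-14],.0412,P)[:,:2];vx,vy,_,_=cv2.fitLine(G.astype(np.float32),cv2.DIST_L2,0,.01,.01).ravel();print(len(xs),ce[i],(.8-np.arctan2(vy,vx)+cr()[1]+1)%np.pi-1)
print(arm.read_time())
E
```

```text
grip 0.1044914691474065 34.15551960468292
dj [ 0.183 -0.035 -0.306 -0.005  0.381 -0.059  0.858]
-0.01 [ 1.49158354 -0.28801789  5.94273089] [-0.09479734 -0.13251367  0.01149839] 57.5167
37 [8.56756757 8.78378378] 0.010657549
59.3833
```

View pics/w10d.png

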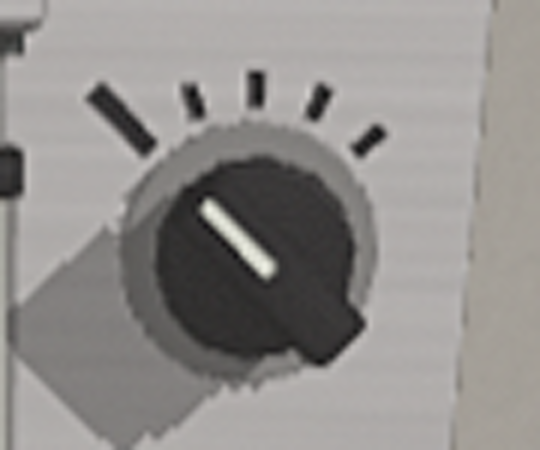

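The dial is back at 0: the pointer lines up with the long mark and reads 0.01. Unloading now, starting with bay 2.

```bash
python3 - <<'E'
from h import *
unload(-.046,[.3045,-.3755],np.radians(7.6))
E
```

```text
at [ 0.0001 -0.0461  0.0868] [ 0.7  0.8 -0.7]
grip 0.23839935545140056 [ 0.4 -0.2  2.5]
held 0.23617993836447787 60.62381029129028 [ 0.5  0.7 -1. ]
down 0.07639999999999998 [ 0.30452994 -0.37561125  0.07719237] [-0.6  1.6  8.2] 0.23768409120877695
67.2583
```

```bash
python3 - <<'E'
from h import *
unload(0,[.329,-.3305],np.radians(-5.4))
unload(.046,[.352,-.2752],np.radians(-12.9))
arm.move_gripper(.6); aim(-.07,-.05,.28,0,"j");look("w11");print(arm.read_time())
E
```

```text
at [ 0.0001 -0.0001  0.0868] [ 0.4 -0.2 -0.9]
grip 0.24002195011562152 [-0.6  1.3  1.2]
held 0.23802893814865908 60.58964252471924 [-0.   0.1 -0.9]
down 0.07639999999999998 [ 0.32901836 -0.33054817  0.07714127] [-1.2  0.7  8.1] 0.23714243870157314
75.3833
at [0.0001 0.0459 0.0868] [-0.8  0.3 -0.1]
grip 0.24099038815302634 [-0.2  1.2  1.9]
held 0.2401085271165962 60.57048439979553 [ 0.2 -0.8 -0.8]
down 0.0778 [ 0.3527718  -0.2781756   0.07885603] [-1.3 -7.   2.5] 0.23624433897912595
82.6833
83.6833
```

View pics/w11.png

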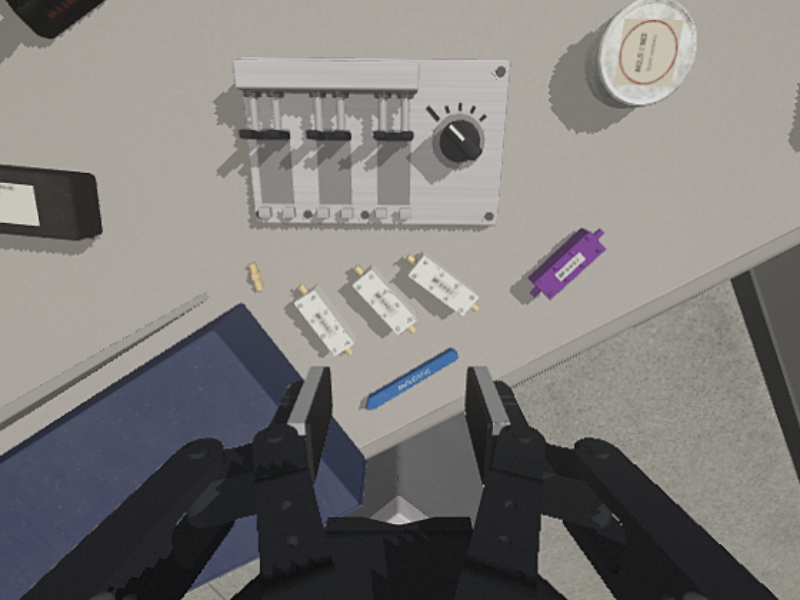

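All three blocks lie in front of the cradle, at (323,320), (384,300) and (443,283), with the dial at 0. One last check that the pry stick, adapter and purple block are unmoved.

```bash
python3 - <<'E'
from h import *
for n in ("w1","w11"):
    im,P=load(n);h=cv2.cvtColor(im,cv2.COLOR_BGR2HSV)
    for nm,lo,hi,z,mx in (("pry",(98,150,120),(112,255,255),.009,9e9),("purple",(125,100,60),(150,255,255),.018,9e9),("brass",(12,70,90),(25,255,255),.006,9e9)):
        m=cv2.inRange(h,lo,hi)
        if nm=="brass": m=cv2.bitwise_and(m,cv2.rectangle(np.zeros_like(m),(165,135),(195,215),255,-1))
        m[290:]=0;k=max(cv2.findContours(m,0,2)[0],key=cv2.contourArea)
        r=cv2.minAreaRect((ground(k.reshape(-1,2),z,P)[:,:2]*1000).astype(np.float32));print(n,nm,np.round(r[0],1),np.round(r[1],1))
print(blocks("w11",.018,(285,245,490,360),190))
ticket.finish_job()
E
```

```text
w1 pry [ 247.7 -321.8] [ 7.1 30.2]
w1 purple [ 247.1 -457.9] [27.1 73.9]
w1 brass [ 422.8 -266.6] [ 7.2 24.3]
w11 pry [ 254.9 -303.1] [69.4  9.4]
w11 purple [ 246.9 -457.8] [27.6 73.2]
w11 brass [ 422.7 -266.7] [ 8.  24.2]
[((0.3539916687011719, -0.2802085876464844), (58.6, 21.1), -13.002525329589844), ((0.3298128967285156, -0.33025918579101565), (58.7, 21.1), -5.52850341796875), ((0.3047452392578125, -0.37491909790039063), (58.9, 21.2), 7.050570964813232)]
the job is handed in; nothing more can be done
```

I loaded all three blocks and clamped them. The dial went to 3 for more than two seconds and back to 0, and the blocks now lie in front of the cradle. The job is handed in at about 84 s. The adapter and the purple look-alike measured unmoved, the pry stick looked in place but its position check was inconclusive, I did not check the antenna foot, and placing the last block brushed something at about 7 N, probably the blue box.

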